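# Unscrew the crank lid of the tall dry-storage canister

## Task

Unscrew the lid of the tall canister: take the black crank knob on the lid and wind it anticlockwise (seen from above) for a little over two full turns until the thread lets go. Then lift the lid away and set it down, knob up, on the round steel lid rest, without dropping it, and let go.

Things in the scene. Friction and masses are not known exactly. Their poses are not given: they have to be found in the camera images.
- canister: The tall round aluminium canister, bolted to the bench: 100 mm in diameter, 110 mm high to its rim, lid on top. Origin: centre of its underside, z up. Left alone: a look-alike only 60 mm high with the same kind of lid.
- lid: Round grey screw lid of the tall canister, 98 mm wide, 0.14 kg. Origin: its centre, at the underside of its 8 mm plate, which rests on the rim. x axis: towards the crank knob. A steel boss 40 mm wide reaches 28 mm below, the lid's edge (90 mm inside) 6 mm. Anticlockwise unscrews (about 4 N at the knob), rising 4 mm a turn; held until 1.8 turns, lifts off after 2, stop at 3.
- knob_grip (a point): Grip point on the axis of the crank knob, 38 mm above the lid's origin and 32 mm from the lid's axis. Knob: black, round, upright, 22 mm wide, 40 mm high, from 16 mm above this point to 24 mm below (6 mm over the lid's plate). It swivels on its own axis with slight friction: held, it can be carried round in a circle without turning the gripper, and the lifted lid keeps its direction.
- lid_rest: The lid rest: upright open steel ring, 72 mm outside, 66 mm inside, 40 mm high, on a flat foot 104 mm wide, bolted to the bench. Origin: centre of its underside. The lid's boss goes down into the ring; the lid's plate lies on its top edge, 40 mm above the bench.
Mind the look-alikes: they are no part of the job. Leave any purple look-alike of the lid alone.

How it is judged:
By the outcome, as a careful person would: the job done as asked, in the order asked, and still so for the second after the job is handed in, with the robot touching nothing.
It also fails if it takes over 64 s, if anything falls off the work surface, if the arm or the gripper's body presses on something with over 40 N, if the wrist force passes 120 N, or if a joint passes its speed limit or range.

## Robot

A 6-joint arm with a two-finger parallel gripper is mounted at the origin on the work surface. World frame = base frame: x ahead of the robot, y to its left, z up, the work surface at z = 0. Lengths are in mm, angles in rad, forces in N, time in s.
With the tool pointing down it reaches from about 350 to 975 mm from the base axis. Payload 7.1 kg.
Tool frame: the origin (TCP) lies on the mounting face of the last link; the fingertips stand 182 mm ahead of it and the grasp point (between the pads) lies 163 mm ahead of it (ctrl.tcp_to_tips is the distance from the TCP to the fingertips, in mm); z points along the fingers, y is the direction in which the jaws open and shut (so a half turn about z gives the same grasp; the last joint's range is limited). The gripper opens to 88 mm and grips with 3 to 60 N. Pads are 20 mm wide; open, the fingers measure 115 mm over their backs; the gripper's body (75 mm by 178 mm) begins 61 mm behind the grasp point.
Start: joints at [1.144, 0.423, 1.63, -0, 1.089, -0.019], TCP at [247.837, 573.745, 404.675] pointing down, gripper open.
Joint ranges: [-3, 3], [-0.9, 2.11], [0.09, 2.58], [-1.31, 4.45], [0.11, 2.69], [-2.54, 2.54]. Speed limits (rad/s): [2.39, 2.39, 3.01, 3.14, 3.14, 3.14].

## Interface

Orientations are given as a rotation vector (axis times angle).
In Python, from workcell import ctrl gives the robot as it stands. The module is installed in compiled form; this text tells all that it offers.
- The arm moves only by the tool send_rows, never from a script. Its argument "commands" is a list of rows, each an object with "translation": the shift along the world's x, y, z normalised to -1 to 1, where 1 is 0.1 m, a list of three; "twist": the turn, a rotation vector about the world's x, y, z normalised to -1 to 1, where 1 is 0.5 rad, a list of three. A call has exactly 10 rows; each row is the pose to reach, as a shift and turn from the pose commanded when the call began; what a row does not reach only later rows make up. A row lasts 1/10 s, in which the tool goes at most 50 mm and 8.59 degrees, less where a joint would pass 70% of its speed; a pose out of reach is approached as far as the arm can. A call with a number of a shift or a turn outside -1 to 1 is refused whole. A call with a gripper value outside its range is refused whole. "grip" is the closure, from -1 (fully open) to 1 (shut), set as the call begins (left out, the last holds). The fingers move at their own pace and stop on an object; the grip force is fixed at half the most. Time passes only in rows, so rows that repeat a pose let the fingers close, or fill a call up. It gives the time, the measured TCP pose, the force and the opening at its end, in the units of the state.
- ctrl.get_obs(): the state, without advancing time (a new reading comes with each control period).
- ctrl.get_image(name): name is "side" or "top"; returns a dict with "img" (384x512x3 uint8, red, green, blue), "intrinsics" (3x3 intrinsics, pixels), "dist" ([k1, k2, p1, p2, k3] as OpenCV has them; the pictures are not rectified), "cam_to_world" (4x4, takes a point from camera to world coordinates). Camera axes: x right, y down, z forward; pixel columns grow to the right and rows downward; lengths in mm; the calibration is good to about 2 mm. A picture is of the moment at which its call begins. There is no depth.
- ctrl.close_job(): hands the job in, once; it reports no verdict.
The state is a dict: "t": time; "qpos": joint angles; "qvel": joint speeds; "joint_torque": joint torques, N m; "ee_pos": TCP position; "orientation": TCP orientation; "ft_force": force on the tool from outside, world axes, zero at the start; "moment": the same for the moment, N m; "width": finger opening in mm.
Only numpy, scipy, OpenCV 4.12 (cv2) and the standard library are available. Lean on these libraries where they do the work, as an engineer would, in place of code of your own. Each camera call takes 0.05 s, during which the arm holds its last target. There are 200 camera calls.

## Working session

There is one attempt and no reset: what is moved stays moved. The work goes in short steps, Python scripts to look and compute and a tool call to move; the robot and the scene stay as the last step left them, time stands still between calls to the robot, and variables do not carry over. Pictures are saved under pics/ and viewed, about 8 in all and at most 12, crops included, and the job is handed in when it is done.

Besides the shell and the picture viewer there is one more tool, called after "Request:" in YAML: its name, and indented under it one key for each argument. send_rows: Moves the arm, as the interface text tells. Its arguments: {"type":"object","properties":{"commands":{"type":"array","items":{"type":"object","properties":{"translation":{"type":"array","items":{"type":"number"}},"twist":{"type":"array","items":{"type":"number"}}}}},"grip":{"type":"number"}},"required":["commands"]}

```bash
mkdir -p pics; cat > h.py <<'E'
import numpy as np, cv2
from workcell import ctrl
def shot(name,fn=None):
    d=ctrl.get_image(name)
    if fn: cv2.imwrite('pics/'+fn,d['img'][:,:,::-1])
    return d
def ray(d,uv):
    p=cv2.undistortPoints(np.array([[uv]],float),np.array(d['intrinsics'],float),np.array(d['dist'],float))[0,0]
    T=np.array(d['cam_to_world']); v=T[:3,:3]@np.array([p[0],p[1],1]); return T[:3,3],v
def onz(d,uv,z):
    o,v=ray(d,uv); return o+v*(z-o[2])/v[2]
def proj(d,P):
    T=np.linalg.inv(np.array(d['cam_to_world'])); r=cv2.Rodrigues(T[:3,:3])[0]
    return cv2.projectPoints(np.array(P,float).reshape(-1,1,3),r,T[:3,3],np.array(d['intrinsics'],float),np.array(d['dist'],float))[0][:,0]
E
python3 - <<'E'
from h import *
a=shot('side'); b=shot('top')
im=np.vstack([a['img'],b['img']]); 
cv2.imwrite('pics/a.png',a['img'][:,:,::-1]);cv2.imwrite('pics/b.png',b['img'][:,:,::-1])
for d in(a,b): print(np.round(d['cam_to_world'],2),np.round(d['intrinsics'],1))
o=ctrl.get_obs(); print(o)
E
```

```text
[[ 9.4000e-01 -2.1000e-01  2.6000e-01  4.1408e+02]
 [-3.4000e-01 -5.9000e-01  7.3000e-01 -5.5747e+02]
 [-0.0000e+00 -7.8000e-01 -6.3000e-01  6.1770e+02]
 [ 0.0000e+00  0.0000e+00  0.0000e+00  1.0000e+00]] [[391.7   0.  257.5]
 [  0.  391.7 191.1]
 [  0.    0.    1. ]]
[[ 2.00000e-02 -1.00000e+00  7.00000e-02  5.33140e+02]
 [-1.00000e+00 -2.00000e-02  0.00000e+00  1.44200e+01]
 [ 0.00000e+00 -7.00000e-02 -1.00000e+00  1.26112e+03]
 [ 0.00000e+00  0.00000e+00  0.00000e+00  1.00000e+00]] [[496.9   0.  251.8]
 [  0.  496.9 188.2]
 [  0.    0.    1. ]]
{'t': 0.1, 'qpos': array([ 1.14399230e+00,  4.23758304e-01,  1.63062600e+00, -2.06113128e-05,
        1.08862712e+00, -1.89972254e-02]), 'qvel': array([ 0.00150442, -0.00014308, -0.00257521,  0.00102505,  0.00013491,
       -0.00100754]), 'joint_torque': array([-1.77430582e-03, -5.45608699e+01, -2.74325305e+01,  6.43800432e-02,
        1.87327695e-02, -6.25322309e-05]), 'ee_pos': array([247.74081444, 573.51533194, 403.9781986 ]), 'orientation': array([-6.36077005e-01, -3.07622285e+00,  2.17960495e-03]), 'ft_force': array([-0.59800296,  0.71396225, -0.71500308]), 'moment': array([ 0.01266067, -0.02691482, -0.00045654]), 'width': 87.79752964455946}
```

View pics/a.png

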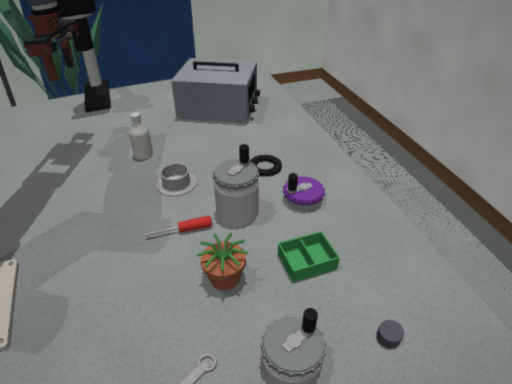

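View pics/b.png

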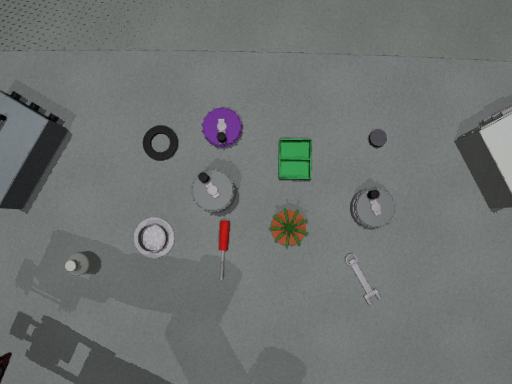

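Side view: a canister at about (237,190), another at (293,350), and the ring rest at (176,178). In the top view these are at (213,190), (373,208) and (154,237). Next I'll check the heights and take precise positions.

```bash
cat > m.py <<'E'
from h import *
def blob(d,box,thr):
    x0,y0,x1,y1=box; c=d['img'][y0:y1,x0:x1].max(2)<thr
    n,l,s,ce=cv2.connectedComponentsWithStats(c.astype(np.uint8)); i=1+np.argmax(s[1:,4]); return s[i]+[x0,y0,0,0,0],ce[i]+[x0,y0]
def tri(a,ua,b,ub):
    o1,v1=ray(a,ua);o2,v2=ray(b,ub); A=np.c_[v1,-v2]; s=np.linalg.lstsq(A,o2-o1,rcond=None)[0]
    p,q=o1+s[0]*v1,o2+s[1]*v2; return (p+q)/2,np.linalg.norm(p-q)
E
python3 - <<'E'
from m import *
a=shot('side'); b=shot('top')
np.set_printoptions(precision=1,suppress=True)
print(blob(a,(225,135,262,168),50),blob(b,(190,165,215,188),50))
print('other',blob(a,(298,303,322,340),50),blob(b,(362,185,385,203),50))
ca=cv2.resize(a['img'][130:235,145:275],None,fx=5,fy=5,interpolation=2)[:, :, ::-1]
cb=cv2.resize(b['img'][160:265,130:240],None,fx=5,fy=5,interpolation=2)[:, :, ::-1]
cv2.imwrite('pics/c.png',ca);cv2.imwrite('pics/d.png',cb)
E
```

```text
(array([240, 145,   9,  19, 156]), array([244. , 153.8])) (array([199, 173,  10,  10,  78]), array([203.6, 177.2]))
other (array([302, 309,  15,  24, 288]), array([309.2, 320.6])) (array([367, 190,  12,   9,  85]), array([372.7, 194.2]))
```

View pics/c.png

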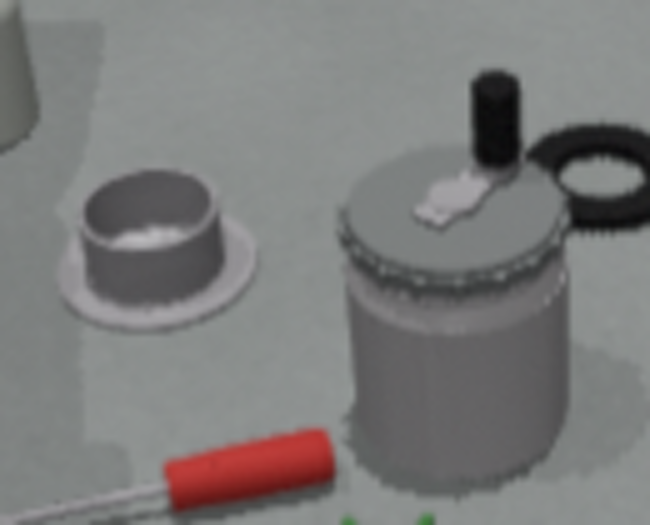

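View pics/d.png

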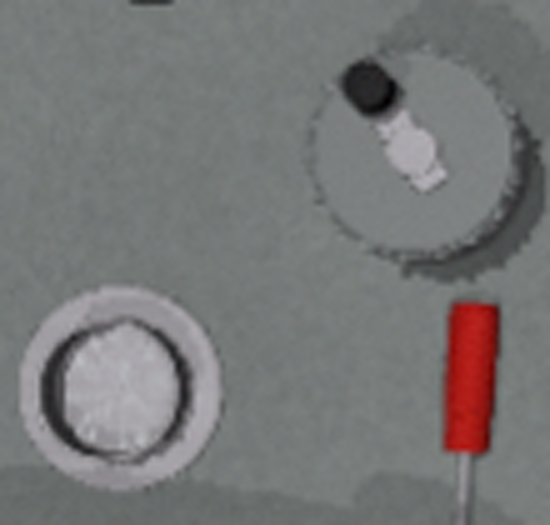

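```bash
python3 - <<'E'
from m import *
np.set_printoptions(precision=1,suppress=True)
a=shot('side'); b=shot('top')
C=lambda u,v:(145+u/5-.4,130+v/5-.4); D=lambda u,v:(130+u/5-.4,160+v/5-.4)
print('knob top tri',tri(a,C(496,80),b,D(367,86)),onz(a,C(496,80),164),onz(b,D(367,86),164))
print('knob bottom side',onz(a,C(496,160),124))
for n,pts,d,z in [('lid side',[C(342,212),C(570,212),C(456,145),C(456,278)],a,118),('lid top',[D(308,150),D(518,150),D(412,45),D(412,256)],b,118),
 ('rest ring side',[C(82,212),C(221,212),C(152,169),C(152,255)],a,40),('foot side',[C(58,258),C(258,258)],a,3),('foot top',[D(20,388),D(221,388),D(120,285),D(120,491)],b,3)]:
    P=np.array([onz(d,p,z) for p in pts]); print(n,P.tolist().__repr__() if 0 else P[:,:2], 'centre',P.mean(0))
print('hub tri',tri(a,C(455,203),b,D(412,150)))
print(tri(a,(309.5,313),b,(372.7,194.2)))
E
```

```text
knob top tri (array([628. , 123.8, 165.8]), np.float64(0.945759823513014)) [628.4 126.6 164. ] [628.6 123.9 164. ]
knob bottom side [626.7 124.4 124. ]
lid side [[554.3 118. ]
 [647.   84.3]
 [616.  150.1]
 [587.   57. ]] centre [601.1 102.4 118. ]
lid top [[602.4 154.9]
 [604.5  57.9]
 [652.1 108.1]
 [554.6 105.6]] centre [603.4 106.6 118. ]
rest ring side [[452.6 268.6]
 [519.  244.3]
 [493.  293.9]
 [479.6 220.9]] centre [486.  256.9  40. ]
foot side [[436.8 285.1]
 [535.4 249.3]] centre [486.1 267.2   3. ]
foot top [[485.1 312.7]
 [487.8 209.9]
 [538.6 263. ]
 [434.5 259.9]] centre [486.5 261.4   3. ]
hub tri (array([602.8, 107. , 118.4]), np.float64(1.2906098052561625))
(array([ 601.1, -267.7,  109.6]), np.float64(0.10932916271782517))
```

Canister axis is at about (603,106) and the knob at (628.4,124.5), a radius of 31 mm (32 expected). The triangulated knob top is at z 166 (164 expected). The rest is at about (486,260). The other canister's knob triangulates to z≈110, so that one is the short look-alike. I'm moving over the knob and turning the gripper 40° so the lid will later hang along the jaw axis.

Request:
send_rows:
  commands:
    - {"translation": [0.076,-0.09,0],"twist": [0,0,0.028]}
    - {"translation": [0.152,-0.18,0],"twist": [0,0,0.056]}
    - {"translation": [0.228,-0.27,0],"twist": [0,0,0.084]}
    - {"translation": [0.304,-0.36,0],"twist": [0,0,0.112]}
    - {"translation": [0.38,-0.45,0],"twist": [0,0,0.14]}
    - {"translation": [0.456,-0.54,0],"twist": [0,0,0.168]}
    - {"translation": [0.532,-0.63,0],"twist": [0,0,0.196]}
    - {"translation": [0.608,-0.72,0],"twist": [0,0,0.224]}
    - {"translation": [0.684,-0.81,0],"twist": [0,0,0.252]}
    - {"translation": [0.76,-0.9,0],"twist": [0,0,0.28]}
  grip: -1

```text
t: 1.3
ee_pos: [324.1, 483.3, 404.7]
orientation: [-0.418, -3.114, 0.0]
ft_force: [1.2, -0.5, 0.7]
width: 87.6
```

Request:
send_rows:
  commands:
    - {"translation": [0.076,-0.09,0],"twist": [0,0,0.028]}
    - {"translation": [0.152,-0.18,0],"twist": [0,0,0.056]}
    - {"translation": [0.228,-0.27,0],"twist": [0,0,0.084]}
    - {"translation": [0.304,-0.36,0],"twist": [0,0,0.112]}
    - {"translation": [0.38,-0.45,0],"twist": [0,0,0.14]}
    - {"translation": [0.456,-0.54,0],"twist": [0,0,0.168]}
    - {"translation": [0.532,-0.63,0],"twist": [0,0,0.196]}
    - {"translation": [0.608,-0.72,0],"twist": [0,0,0.224]}
    - {"translation": [0.684,-0.81,0],"twist": [0,0,0.252]}
    - {"translation": [0.76,-0.9,0],"twist": [0,0,0.28]}

```text
t: 2.3
ee_pos: [400.1, 393.3, 404.7]
orientation: [-0.2, -3.135, -0.0]
ft_force: [0.7, 0.0, -0.8]
width: 87.6
```

Request:
send_rows:
  commands:
    - {"translation": [0.076,-0.09,0],"twist": [0,0,0.028]}
    - {"translation": [0.152,-0.18,0],"twist": [0,0,0.056]}
    - {"translation": [0.228,-0.27,0],"twist": [0,0,0.084]}
    - {"translation": [0.304,-0.36,0],"twist": [0,0,0.112]}
    - {"translation": [0.38,-0.45,0],"twist": [0,0,0.14]}
    - {"translation": [0.456,-0.54,0],"twist": [0,0,0.168]}
    - {"translation": [0.532,-0.63,0],"twist": [0,0,0.196]}
    - {"translation": [0.608,-0.72,0],"twist": [0,0,0.224]}
    - {"translation": [0.684,-0.81,0],"twist": [0,0,0.252]}
    - {"translation": [0.76,-0.9,0],"twist": [0,0,0.28]}

```text
t: 3.3
ee_pos: [476.1, 303.4, 404.7]
orientation: [0.02, -3.141, -0.0]
ft_force: [0.2, -0.1, -0.6]
width: 87.9
```

Request:
send_rows:
  commands:
    - {"translation": [0.076,-0.09,0],"twist": [0,0,0.028]}
    - {"translation": [0.152,-0.18,0],"twist": [0,0,0.056]}
    - {"translation": [0.228,-0.27,0],"twist": [0,0,0.084]}
    - {"translation": [0.304,-0.36,0],"twist": [0,0,0.112]}
    - {"translation": [0.38,-0.45,0],"twist": [0,0,0.14]}
    - {"translation": [0.456,-0.54,0],"twist": [0,0,0.168]}
    - {"translation": [0.532,-0.63,0],"twist": [0,0,0.196]}
    - {"translation": [0.608,-0.72,0],"twist": [0,0,0.224]}
    - {"translation": [0.684,-0.81,0],"twist": [0,0,0.252]}
    - {"translation": [0.76,-0.9,0],"twist": [0,0,0.28]}

```text
t: 4.3
ee_pos: [552.1, 213.3, 404.6]
orientation: [0.24, -3.132, 0.0]
ft_force: [-0.2, 0.7, 0.2]
width: 87.6
```

Request:
send_rows:
  commands:
    - {"translation": [0.076,-0.09,0],"twist": [0,0,0.028]}
    - {"translation": [0.152,-0.18,0],"twist": [0,0,0.056]}
    - {"translation": [0.228,-0.27,0],"twist": [0,0,0.084]}
    - {"translation": [0.304,-0.36,0],"twist": [0,0,0.112]}
    - {"translation": [0.38,-0.45,0],"twist": [0,0,0.14]}
    - {"translation": [0.456,-0.54,0],"twist": [0,0,0.168]}
    - {"translation": [0.532,-0.63,0],"twist": [0,0,0.196]}
    - {"translation": [0.608,-0.72,0],"twist": [0,0,0.224]}
    - {"translation": [0.76,-0.9,0],"twist": [0,0,0.28]}
    - {"translation": [0.76,-0.9,0],"twist": [0,0,0.28]}

```text
t: 5.3
ee_pos: [629.0, 122.3, 404.7]
orientation: [-0.455, 3.108, -0.001]
ft_force: [0.4, -0.0, -0.3]
width: 87.7
```

Request:
send_rows:
  commands:
    - {"translation": [0.006,0.007,-0.1]}
    - {"translation": [0.006,0.007,-0.22]}
    - {"translation": [0.006,0.007,-0.34]}
    - {"translation": [0.006,0.007,-0.46]}
    - {"translation": [0.006,0.007,-0.58]}
    - {"translation": [0.006,0.007,-0.7]}
    - {"translation": [0.006,0.007,-0.8]}
    - {"translation": [0.006,0.007,-0.87]}
    - {"translation": [0.006,0.007,-0.917]}
    - {"translation": [0.006,0.007,-0.917]}

```text
validation failed for argument at $.co...
```

```bash
python3 - <<'E'
from m import *
a=shot('side'); b=shot('top')
ca=cv2.resize(a['img'][80:220,165:315],None,fx=4,fy=4,interpolation=2)
cv2.imwrite('pics/e.png',ca[:,:,::-1])
print(ctrl.get_obs()['ee_pos'])
E
```

```text
[627.7412197  123.60317787 404.42603483]
```

View pics/e.png

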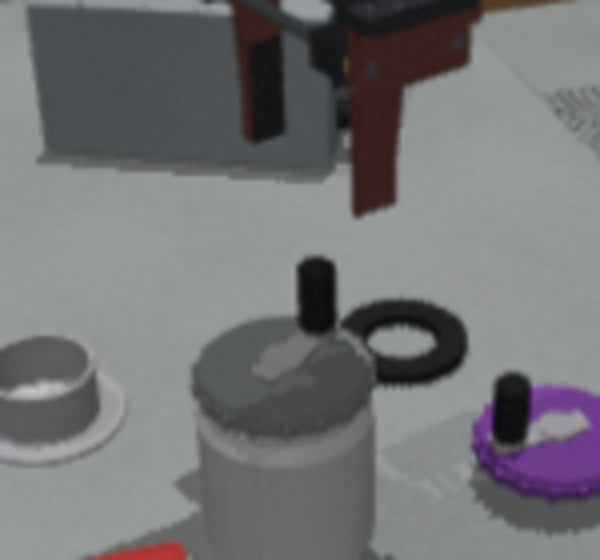

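The call was refused because it needs the twist fields. The picture shows the open jaws centred above the knob (crop (317,295)) and still high, so I'll resend the descent.

Request:
send_rows:
  commands:
    - {"translation": [0.006,0.007,-0.1],"twist": [0,0,0]}
    - {"translation": [0.006,0.007,-0.22],"twist": [0,0,0]}
    - {"translation": [0.006,0.007,-0.34],"twist": [0,0,0]}
    - {"translation": [0.006,0.007,-0.46],"twist": [0,0,0]}
    - {"translation": [0.006,0.007,-0.58],"twist": [0,0,0]}
    - {"translation": [0.006,0.007,-0.7],"twist": [0,0,0]}
    - {"translation": [0.006,0.007,-0.8],"twist": [0,0,0]}
    - {"translation": [0.006,0.007,-0.87],"twist": [0,0,0]}
    - {"translation": [0.006,0.007,-0.917],"twist": [0,0,0]}
    - {"translation": [0.006,0.007,-0.917],"twist": [0,0,0]}

```text
t: 6.4
ee_pos: [628.4, 124.4, 312.4]
orientation: [0.457, -3.107, 0.0]
ft_force: [1.1, -0.2, 0.6]
width: 87.8
```

Request:
send_rows:
  commands:
    - {"translation": [0,0,0],"twist": [0,0,0]}
    - {"translation": [0,0,0],"twist": [0,0,0]}
    - {"translation": [0,0,0],"twist": [0,0,0]}
    - {"translation": [0,0,0],"twist": [0,0,0]}
    - {"translation": [0,0,0],"twist": [0,0,0]}
    - {"translation": [0,0,0],"twist": [0,0,0]}
    - {"translation": [0,0,0],"twist": [0,0,0]}
    - {"translation": [0,0,0],"twist": [0,0,0]}
    - {"translation": [0,0,0],"twist": [0,0,0]}
    - {"translation": [0,0,0],"twist": [0,0,0]}
  grip: 1

```text
t: 7.4
ee_pos: [628.4, 124.5, 313.0]
orientation: [-0.457, 3.108, -0.0]
ft_force: [-0.1, 0.4, -0.5]
width: 21.3
```

```bash
python3 - <<'E'
from m import *
o=ctrl.get_obs(); print({k:np.round(o[k],2) for k in('ee_pos','ft_force','moment','width','t','orientation')})
a=shot('side'); b=shot('top')
ca=cv2.resize(a['img'][80:220,165:315],None,fx=4,fy=4,interpolation=2)
cv2.imwrite('pics/f.png',ca[:,:,::-1])
# circle rows: knob angle from 35 deg
c=np.array([603,106.4])
for k in(0,1):
  t=np.deg2rad(35.5+180*k+18*np.arange(1,11)); t0=np.deg2rad(35.5+180*k)
  print(np.round(.32*np.c_[np.cos(t)-np.cos(t0),np.sin(t)-np.sin(t0)],3).tolist())
E
```

```text
{'ee_pos': array([628.45, 124.47, 312.98]), 'ft_force': array([-0.08,  0.35, -0.45]), 'moment': array([ 0.05,  0.02, -0.01]), 'width': np.float64(21.26), 't': np.float64(7.4), 'orientation': array([-0.46,  3.11, -0.  ])}
[[-0.07, 0.071], [-0.159, 0.118], [-0.258, 0.134], [-0.357, 0.119], [-0.446, 0.075], [-0.518, 0.005], [-0.564, -0.084], [-0.581, -0.183], [-0.566, -0.282], [-0.521, -0.372]]
[[0.07, -0.071], [0.159, -0.118], [0.258, -0.134], [0.357, -0.119], [0.446, -0.075], [0.518, -0.005], [0.564, 0.084], [0.581, 0.183], [0.566, 0.282], [0.521, 0.372]]
```

View pics/f.png

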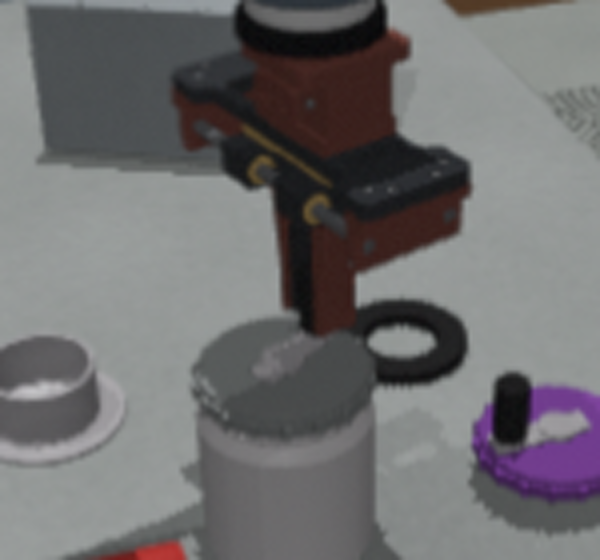

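The gripper holds the knob (width 21.3, forces near zero). Winding the first half turn, rising 2 mm with the thread.

Request:
send_rows:
  commands:
    - {"translation": [-0.07,0.071,0.002],"twist": [0,0,0]}
    - {"translation": [-0.159,0.118,0.004],"twist": [0,0,0]}
    - {"translation": [-0.258,0.134,0.006],"twist": [0,0,0]}
    - {"translation": [-0.357,0.119,0.008],"twist": [0,0,0]}
    - {"translation": [-0.446,0.075,0.01],"twist": [0,0,0]}
    - {"translation": [-0.518,0.005,0.012],"twist": [0,0,0]}
    - {"translation": [-0.564,-0.084,0.014],"twist": [0,0,0]}
    - {"translation": [-0.581,-0.183,0.016],"twist": [0,0,0]}
    - {"translation": [-0.566,-0.282,0.018],"twist": [0,0,0]}
    - {"translation": [-0.521,-0.372,0.02],"twist": [0,0,0]}

```text
t: 8.5
ee_pos: [576.0, 86.5, 314.9]
orientation: [0.456, -3.108, -0.002]
ft_force: [3.7, 8.5, -4.4]
width: 21.4
```

```bash
python3 - <<'E'
from m import *
a=shot('side','g0.png'); b=shot('top')
o=ctrl.get_obs(); print({k:np.round(o[k],2) for k in('ee_pos','ft_force','moment','width','t','orientation')})
E
```

```text
{'ee_pos': array([576.67,  85.95, 314.95]), 'ft_force': array([ 2.53,  5.19, -0.23]), 'moment': array([ 0.95, -0.63, -0.03]), 'width': np.float64(21.31), 't': np.float64(8.6), 'orientation': array([-0.45,  3.11,  0.  ])}
```

Forces are small, so the circle fits. Continuing.

Request:
send_rows:
  commands:
    - {"translation": [0.07,-0.071,0.002],"twist": [0,0,0]}
    - {"translation": [0.159,-0.118,0.004],"twist": [0,0,0]}
    - {"translation": [0.258,-0.134,0.006],"twist": [0,0,0]}
    - {"translation": [0.357,-0.119,0.008],"twist": [0,0,0]}
    - {"translation": [0.446,-0.075,0.01],"twist": [0,0,0]}
    - {"translation": [0.518,-0.005,0.012],"twist": [0,0,0]}
    - {"translation": [0.564,0.084,0.014],"twist": [0,0,0]}
    - {"translation": [0.581,0.183,0.016],"twist": [0,0,0]}
    - {"translation": [0.566,0.282,0.018],"twist": [0,0,0]}
    - {"translation": [0.521,0.372,0.02],"twist": [0,0,0]}

```text
t: 9.6
ee_pos: [628.5, 125.1, 316.8]
orientation: [-0.458, 3.107, -0.001]
ft_force: [0.6, -5.4, -3.0]
width: 21.6
```

Request:
send_rows:
  commands:
    - {"translation": [-0.07,0.071,0.002],"twist": [0,0,0]}
    - {"translation": [-0.159,0.118,0.004],"twist": [0,0,0]}
    - {"translation": [-0.258,0.134,0.006],"twist": [0,0,0]}
    - {"translation": [-0.357,0.119,0.008],"twist": [0,0,0]}
    - {"translation": [-0.446,0.075,0.01],"twist": [0,0,0]}
    - {"translation": [-0.518,0.005,0.012],"twist": [0,0,0]}
    - {"translation": [-0.564,-0.084,0.014],"twist": [0,0,0]}
    - {"translation": [-0.581,-0.183,0.016],"twist": [0,0,0]}
    - {"translation": [-0.566,-0.282,0.018],"twist": [0,0,0]}
    - {"translation": [-0.521,-0.372,0.02],"twist": [0,0,0]}

```text
t: 10.6
ee_pos: [576.1, 86.6, 319.1]
orientation: [0.456, -3.108, -0.002]
ft_force: [3.8, 7.4, -6.5]
width: 21.2
```

Request:
send_rows:
  commands:
    - {"translation": [0.07,-0.071,0.002],"twist": [0,0,0]}
    - {"translation": [0.159,-0.118,0.004],"twist": [0,0,0]}
    - {"translation": [0.258,-0.134,0.006],"twist": [0,0,0]}
    - {"translation": [0.357,-0.119,0.008],"twist": [0,0,0]}
    - {"translation": [0.446,-0.075,0.01],"twist": [0,0,0]}
    - {"translation": [0.518,-0.005,0.012],"twist": [0,0,0]}
    - {"translation": [0.564,0.084,0.014],"twist": [0,0,0]}
    - {"translation": [0.581,0.183,0.016],"twist": [0,0,0]}
    - {"translation": [0.566,0.282,0.018],"twist": [0,0,0]}
    - {"translation": [0.521,0.372,0.02],"twist": [0,0,0]}

```text
t: 11.6
ee_pos: [628.6, 125.1, 321.0]
orientation: [-0.458, 3.107, -0.001]
ft_force: [0.7, -5.2, -2.0]
width: 21.4
```

Request:
send_rows:
  commands:
    - {"translation": [-0.07,0.071,0.002],"twist": [0,0,0]}
    - {"translation": [-0.159,0.118,0.004],"twist": [0,0,0]}
    - {"translation": [-0.258,0.134,0.006],"twist": [0,0,0]}
    - {"translation": [-0.357,0.119,0.008],"twist": [0,0,0]}
    - {"translation": [-0.357,0.119,0.008],"twist": [0,0,0]}
    - {"translation": [-0.357,0.119,0.008],"twist": [0,0,0]}
    - {"translation": [-0.357,0.119,0.008],"twist": [0,0,0]}
    - {"translation": [-0.357,0.119,0.008],"twist": [0,0,0]}
    - {"translation": [-0.357,0.119,0.008],"twist": [0,0,0]}
    - {"translation": [-0.357,0.119,0.008],"twist": [0,0,0]}

```text
t: 12.6
ee_pos: [592.7, 136.6, 321.7]
orientation: [0.457, -3.108, -0.001]
ft_force: [0.1, 4.7, -0.1]
width: 21.7
```

```bash
python3 - <<'E'
from m import *
a=shot('side'); b=shot('top')
o=ctrl.get_obs(); print({k:np.round(o[k],2) for k in('ee_pos','ft_force','moment','width','t','orientation')})
ca=cv2.resize(a['img'][80:220,165:315],None,fx=4,fy=4,interpolation=2)
cv2.imwrite('pics/g.png',ca[:,:,::-1])
E
```

```text
{'ee_pos': array([592.72, 136.56, 321.73]), 'ft_force': array([-0.7 ,  5.21, -0.99]), 'moment': array([ 1.12,  0.19, -0.04]), 'width': np.float64(21.5), 't': np.float64(12.7), 'orientation': array([ 0.46, -3.11, -0.  ])}
```

View pics/g.png

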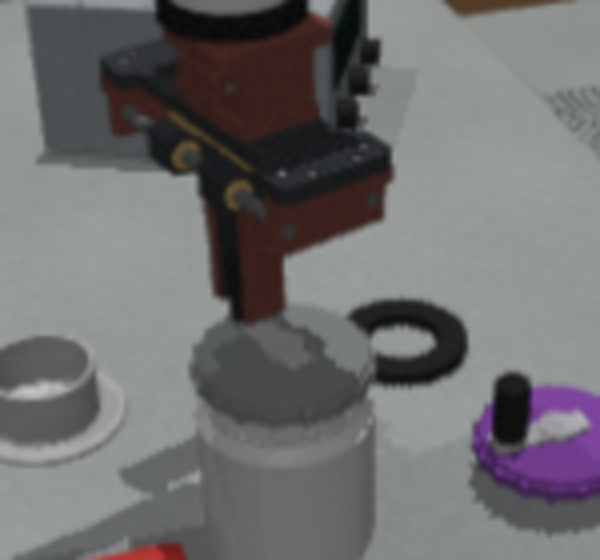

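The lid is visibly raised, with the knob at 107°. Lifting straight up.

Request:
send_rows:
  commands:
    - {"translation": [0,0,0.02],"twist": [0,0,0]}
    - {"translation": [0,0,0.05],"twist": [0,0,0]}
    - {"translation": [0,0,0.1],"twist": [0,0,0]}
    - {"translation": [0,0,0.16],"twist": [0,0,0]}
    - {"translation": [0,0,0.23],"twist": [0,0,0]}
    - {"translation": [0,0,0.31],"twist": [0,0,0]}
    - {"translation": [0,0,0.4],"twist": [0,0,0]}
    - {"translation": [0,0,0.48],"twist": [0,0,0]}
    - {"translation": [0,0,0.55],"twist": [0,0,0]}
    - {"translation": [0,0,0.6],"twist": [0,0,0]}

```text
t: 13.7
ee_pos: [592.8, 136.3, 382.7]
orientation: [-0.457, 3.107, -0.0]
ft_force: [-0.2, -0.2, -2.0]
width: 21.4
```

```bash
python3 - <<'E'
from m import *
a=shot('side'); b=shot('top')
o=ctrl.get_obs(); print({k:np.round(o[k],2) for k in('ee_pos','ft_force','moment','width','t','orientation')})
ca=cv2.resize(a['img'][60:220,155:315],None,fx=3.6,fy=3.6,interpolation=2)
cv2.imwrite('pics/i.png',ca[:,:,::-1])
E
```

```text
{'ee_pos': array([592.93, 136.4 , 382.69]), 'ft_force': array([ 0.3 ,  0.76, -0.97]), 'moment': array([0.14, 0.01, 0.02]), 'width': np.float64(21.5), 't': np.float64(13.8), 'orientation': array([-0.46,  3.11,  0.  ])}
```

View pics/i.png

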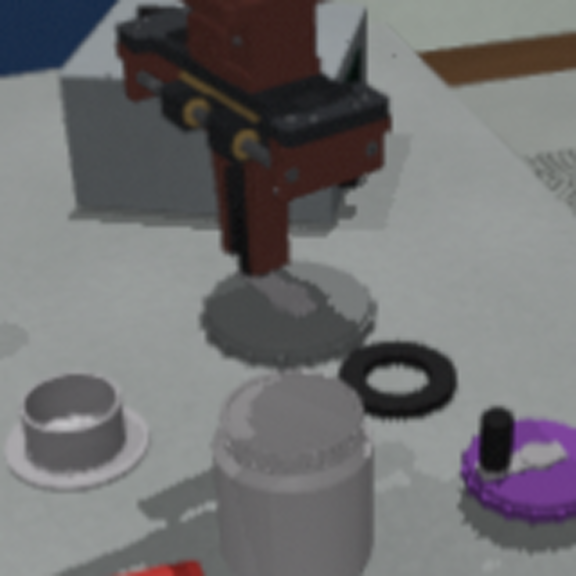

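The lid is free and hangs level (wrist force about -1 to -2 N). Carrying it over the rest.

Request:
send_rows:
  commands:
    - {"translation": [-0.03,0.04,0],"twist": [0,0,0]}
    - {"translation": [-0.08,0.106,0],"twist": [0,0,0]}
    - {"translation": [-0.14,0.186,0],"twist": [0,0,0]}
    - {"translation": [-0.2,0.266,0],"twist": [0,0,0]}
    - {"translation": [-0.26,0.345,0],"twist": [0,0,0]}
    - {"translation": [-0.32,0.425,0],"twist": [0,0,0]}
    - {"translation": [-0.38,0.504,0],"twist": [0,0,0]}
    - {"translation": [-0.44,0.584,0],"twist": [0,0,0]}
    - {"translation": [-0.51,0.677,0],"twist": [0,0,0]}
    - {"translation": [-0.58,0.77,0],"twist": [0,0,0]}

```text
t: 14.8
ee_pos: [534.2, 214.1, 381.8]
orientation: [-0.457, 3.108, 0.0]
ft_force: [-0.0, -0.1, -2.1]
width: 21.4
```

Request:
send_rows:
  commands:
    - {"translation": [-0.07,0.093,0],"twist": [0,0,0]}
    - {"translation": [-0.14,0.186,0],"twist": [0,0,0]}
    - {"translation": [-0.21,0.279,0],"twist": [0,0,0]}
    - {"translation": [-0.28,0.372,0],"twist": [0,0,0]}
    - {"translation": [-0.35,0.465,0],"twist": [0,0,0]}
    - {"translation": [-0.42,0.558,0],"twist": [0,0,0]}
    - {"translation": [-0.48,0.637,0],"twist": [0,0,0]}
    - {"translation": [-0.53,0.704,0],"twist": [0,0,0]}
    - {"translation": [-0.565,0.75,0],"twist": [0,0,0]}
    - {"translation": [-0.58,0.77,0],"twist": [0,0,0]}

```text
t: 15.8
ee_pos: [476.4, 290.8, 381.8]
orientation: [0.458, -3.108, 0.0]
ft_force: [-0.6, -0.4, -2.0]
width: 21.6
```

Request:
send_rows:
  commands:
    - {"translation": [0,0,-0.03],"twist": [0,0,0]}
    - {"translation": [0,0,-0.09],"twist": [0,0,0]}
    - {"translation": [0,0,-0.17],"twist": [0,0,0]}
    - {"translation": [0,0,-0.26],"twist": [0,0,0]}
    - {"translation": [0,0,-0.36],"twist": [0,0,0]}
    - {"translation": [0,0,-0.46],"twist": [0,0,0]}
    - {"translation": [0,0,-0.56],"twist": [0,0,0]}
    - {"translation": [0,0,-0.65],"twist": [0,0,0]}
    - {"translation": [0,0,-0.72],"twist": [0,0,0]}
    - {"translation": [0,0,-0.75],"twist": [0,0,0]}

```text
t: 16.8
ee_pos: [476.6, 290.3, 305.8]
orientation: [0.457, -3.107, 0.001]
ft_force: [0.3, 1.0, -1.6]
width: 21.6
```

```bash
python3 - <<'E'
from m import *
a=shot('side'); b=shot('top')
o=ctrl.get_obs(); print({k:np.round(o[k],2) for k in('ee_pos','ft_force','moment','width','t','orientation')})
e=o['ee_pos']; cen=e+[9.6,-30.5,-203]; print(cen)
th=np.linspace(0,2*np.pi,60)
im=a['img'].copy()
for c,r,col in((cen,49,(255,0,0)),(cen-[0,0,28],20,(0,255,0)),(np.array([486.4,260,40]),36,(255,255,0)),(np.array([486.4,260,0]),52,(0,255,255))):
    p=proj(a,np.c_[c[0]+r*np.cos(th),c[1]+r*np.sin(th),0*th+c[2]])
    for q in p: im[int(round(q[1])),int(round(q[0]))]=col
ca=cv2.resize(im[90:220,110:250],None,fx=4.5,fy=4.5,interpolation=cv2.INTER_NEAREST)
cv2.imwrite('pics/j.png',ca[:,:,::-1])
E
```

```text
{'ee_pos': array([476.67, 290.33, 306.32]), 'ft_force': array([-0.41, -0.81, -2.29]), 'moment': array([ 0.08,  0.02, -0.02]), 'width': np.float64(21.01), 't': np.float64(16.9), 'orientation': array([ 0.46, -3.11,  0.  ])}
[486.27150801 259.83352337 103.32304516]
```

View pics/j.png

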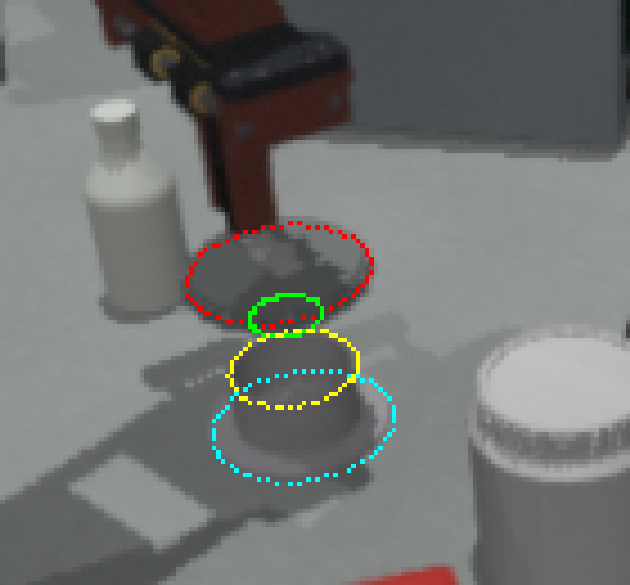

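The lid outline sits concentric over the ring, within about 2 mm. Lowering, and slowing before contact.

Request:
send_rows:
  commands:
    - {"translation": [0,0,-0.04],"twist": [0,0,0]}
    - {"translation": [0,0,-0.1],"twist": [0,0,0]}
    - {"translation": [0,0,-0.18],"twist": [0,0,0]}
    - {"translation": [0,0,-0.26],"twist": [0,0,0]}
    - {"translation": [0,0,-0.34],"twist": [0,0,0]}
    - {"translation": [0,0,-0.42],"twist": [0,0,0]}
    - {"translation": [0,0,-0.49],"twist": [0,0,0]}
    - {"translation": [0,0,-0.55],"twist": [0,0,0]}
    - {"translation": [0,0,-0.59],"twist": [0,0,0]}
    - {"translation": [0,0,-0.61],"twist": [0,0,0]}

```text
t: 17.9
ee_pos: [476.7, 290.3, 245.3]
orientation: [0.457, -3.108, 0.0]
ft_force: [-0.1, -0.1, -0.9]
width: 21.7
```

Request:
send_rows:
  commands:
    - {"translation": [0,0,-0.003],"twist": [0,0,0]}
    - {"translation": [0,0,-0.006],"twist": [0,0,0]}
    - {"translation": [0,0,-0.009],"twist": [0,0,0]}
    - {"translation": [0,0,-0.012],"twist": [0,0,0]}
    - {"translation": [0,0,-0.015],"twist": [0,0,0]}
    - {"translation": [0,0,-0.018],"twist": [0,0,0]}
    - {"translation": [0,0,-0.021],"twist": [0,0,0]}
    - {"translation": [0,0,-0.024],"twist": [0,0,0]}
    - {"translation": [0,0,-0.026],"twist": [0,0,0]}
    - {"translation": [0,0,-0.026],"twist": [0,0,0]}

```text
t: 18.9
ee_pos: [476.7, 290.3, 243.1]
orientation: [0.457, -3.108, 0.0]
ft_force: [-0.4, 0.0, -2.0]
width: 21.5
```

No contact yet, so I'm creeping down another 2 mm.

Request:
send_rows:
  commands:
    - {"translation": [0,0,-0.002],"twist": [0,0,0]}
    - {"translation": [0,0,-0.004],"twist": [0,0,0]}
    - {"translation": [0,0,-0.006],"twist": [0,0,0]}
    - {"translation": [0,0,-0.008],"twist": [0,0,0]}
    - {"translation": [0,0,-0.01],"twist": [0,0,0]}
    - {"translation": [0,0,-0.012],"twist": [0,0,0]}
    - {"translation": [0,0,-0.014],"twist": [0,0,0]}
    - {"translation": [0,0,-0.015],"twist": [0,0,0]}
    - {"translation": [0,0,-0.015],"twist": [0,0,0]}
    - {"translation": [0,0,-0.015],"twist": [0,0,0]}

```text
t: 19.9
ee_pos: [477.0, 290.4, 242.9]
orientation: [-0.457, 3.107, 0.001]
ft_force: [-3.8, -1.8, 12.3]
width: 21.5
```

```bash
python3 - <<'E'
from m import *
o=ctrl.get_obs(); print({k:np.round(o[k],2) for k in('ee_pos','ft_force','moment','width','t')})
a=shot('side')
ca=cv2.resize(a['img'][110:210,120:240],None,fx=5,fy=5,interpolation=2)
cv2.imwrite('pics/k.png',ca[:,:,::-1])
E
```

```text
{'ee_pos': array([476.96, 290.45, 242.86]), 'ft_force': array([-3.85, -1.76, 12.27]), 'moment': array([-0.29,  0.52, -0.04]), 'width': np.float64(21.53), 't': np.float64(19.9)}
```

View pics/k.png

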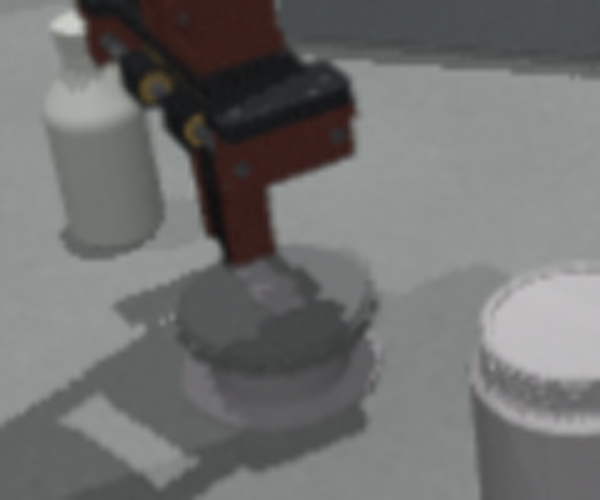

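Contact came at the expected height (TCP 242.9, 12 N up), and the lid sits level in the ring. I'll ease off the press and then open.

Request:
send_rows:
  commands:
    - {"translation": [0,0,0.003],"twist": [0,0,0]}
    - {"translation": [0,0,0.006],"twist": [0,0,0]}
    - {"translation": [0,0,0.009],"twist": [0,0,0]}
    - {"translation": [0,0,0.01],"twist": [0,0,0]}
    - {"translation": [0,0,0.01],"twist": [0,0,0]}
    - {"translation": [0,0,0.01],"twist": [0,0,0]}
    - {"translation": [0,0,0.01],"twist": [0,0,0]}
    - {"translation": [0,0,0.01],"twist": [0,0,0]}
    - {"translation": [0,0,0.01],"twist": [0,0,0]}
    - {"translation": [0,0,0.01],"twist": [0,0,0]}

```text
t: 20.95
ee_pos: [476.9, 290.5, 242.9]
orientation: [-0.457, 3.108, 0.0]
ft_force: [0.6, 1.4, 4.7]
width: 21.5
```

Request:
send_rows:
  commands:
    - {"translation": [0,0,0],"twist": [0,0,0]}
    - {"translation": [0,0,0],"twist": [0,0,0]}
    - {"translation": [0,0,0],"twist": [0,0,0]}
    - {"translation": [0,0,0],"twist": [0,0,0]}
    - {"translation": [0,0,0],"twist": [0,0,0]}
    - {"translation": [0,0,0],"twist": [0,0,0]}
    - {"translation": [0,0,0],"twist": [0,0,0]}
    - {"translation": [0,0,0],"twist": [0,0,0]}
    - {"translation": [0,0,0],"twist": [0,0,0]}
    - {"translation": [0,0,0],"twist": [0,0,0]}
  grip: -1

```text
t: 21.95
ee_pos: [476.7, 290.3, 242.7]
orientation: [0.457, -3.108, 0.0]
ft_force: [1.5, 0.0, 0.1]
width: 87.8
```

Request:
send_rows:
  commands:
    - {"translation": [0,0,0.05],"twist": [0,0,0]}
    - {"translation": [0,0,0.12],"twist": [0,0,0]}
    - {"translation": [0,0,0.2],"twist": [0,0,0]}
    - {"translation": [0,0,0.3],"twist": [0,0,0]}
    - {"translation": [0,0,0.4],"twist": [0,0,0]}
    - {"translation": [0,0,0.5],"twist": [0,0,0]}
    - {"translation": [0,0,0.6],"twist": [0,0,0]}
    - {"translation": [0,0,0.7],"twist": [0,0,0]}
    - {"translation": [0,0,0.8],"twist": [0,0,0]}
    - {"translation": [0,0,0.85],"twist": [0,0,0]}

```text
t: 22.95
ee_pos: [476.9, 290.5, 328.9]
orientation: [-0.457, 3.107, 0.001]
ft_force: [0.1, 0.4, 0.1]
width: 87.6
```

```bash
python3 - <<'E'
from m import *
o=ctrl.get_obs(); print({k:np.round(o[k],2) for k in('ee_pos','ft_force','width','t')})
a=shot('side')
ca=cv2.resize(a['img'][80:210,110:270],None,fx=4.5,fy=4.5,interpolation=2)
cv2.imwrite('pics/l.png',ca[:,:,::-1])
E
```

```text
{'ee_pos': array([476.91, 290.47, 328.92]), 'ft_force': array([0.07, 0.36, 0.14]), 'width': np.float64(87.6), 't': np.float64(22.95)}
```

View pics/l.png

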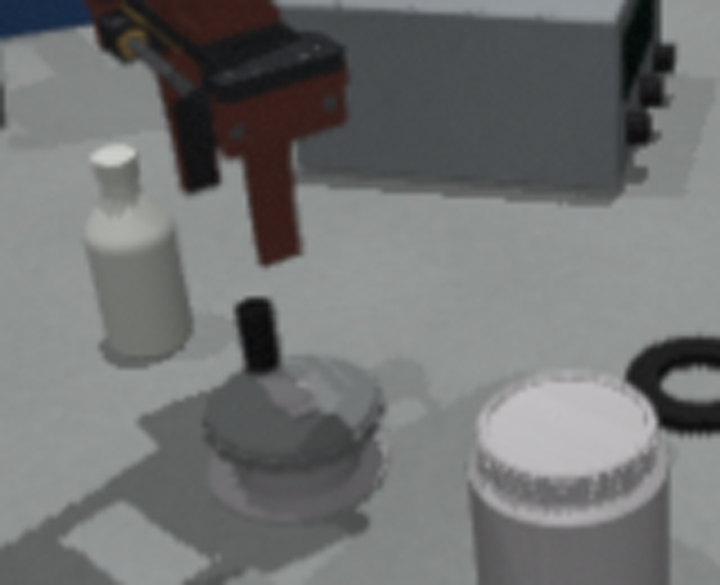

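The lid sits level on the rest, knob up. The knob at crop (258,335) leans in the picture just as the bottle beside it does, which is perspective. The gripper is open and clear. Handing in.

```bash
python3 - <<'E'
from m import *
a=shot('side'); print(onz(a,(166.4,147.5),94),onz(a,(168.5,160.5),54))
print(ctrl.close_job())
E
```

```text
[477.74466945 290.74133873  94.        ] [477.62713901 291.95424979  54.        ]
the job is handed in; nothing more can be done
None
```

The lid is off the tall canister and resting knob up on the round steel lid rest. I handed the job in at about 23 s of the 64 s allowed.

I gripped the crank knob, wound it 2.2 turns anticlockwise while rising with the thread, and lifted the lid off level. It then went down into the ring, where I eased off the press, let go and backed away.

**Last checks**
- **Seating:** contact came at the expected height, with the tool at 242.9 mm against 243 mm predicted.
- **Upright:** in the side view the top of the knob was within about 1 mm of where it should be. Top and foot of the knob agreed to about 1 mm sideways, so the lid is level.
- **Clear of the robot:** the gripper was open at 87.6 mm and the wrist force was near zero.
- **Forces:** the highest wrist force I read was about 13 N, while setting the lid down.

One move call was refused because it lacked the twist values; nothing moved and I sent it again. No check failed. After release I checked only in the side view, not the top view.

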